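Fetch the master ring from behind the plug gauges

TASK

The brass master ring stands hemmed in by three tall plug gauges: first move all three gauges to the grey side tray, standing upright, then lift out the ring and set it down flat in the middle of the green pad of the measuring table. Then put every gauge back upright in the middle of the rack seat of its own colour, setting everything down gently (no dropping) and without tipping anything over or shifting the V-block.

Things in the scene. Friction and masses are not known exactly. Their poses are not given: they have to be found in the camera images.
- gauge_red: plug gauge with a red handle, loose, standing upright: steel cylinder 36 mm in diameter and 34 mm high at the bottom, a thin neck, then the round plastic handle, 30 mm in diameter, from 44 to 112 mm above the bottom; 0.2 to 0.45 kg. Origin: centre of its underside; z up. Its yaw means nothing
- gauge_blue: plug gauge with a blue handle, loose, standing upright: steel cylinder 36 mm in diameter and 34 mm high at the bottom, a thin neck, then the round plastic handle, 30 mm in diameter, from 44 to 112 mm above the bottom; 0.2 to 0.45 kg. Origin: centre of its underside; z up. Its yaw means nothing
- gauge_yellow: plug gauge with a yellow handle, loose, standing upright: steel cylinder 36 mm in diameter and 34 mm high at the bottom, a thin neck, then the round plastic handle, 30 mm in diameter, from 44 to 112 mm above the bottom; 0.2 to 0.45 kg. Origin: centre of its underside; z up. Its yaw means nothing
- seat_red: red disc, 48 mm in diameter and 3 mm thick, fixed on the wooden gauge rack (a 170 mm square board, 12 mm thick): the place of the gauge with the red handle. Origin: centre of its underside, on the board's top, 12 mm above the bench. All three seats share the rack's yaw; they lie 50 mm from the ring's place, on three sides of it (rack -x, +y and -y; which colour is where varies)
- seat_blue: blue disc, 48 mm in diameter and 3 mm thick, fixed on the wooden gauge rack (a 170 mm square board, 12 mm thick): the place of the gauge with the blue handle. Origin: centre of its underside, on the board's top, 12 mm above the bench. All three seats share the rack's yaw; they lie 50 mm from the ring's place, on three sides of it (rack -x, +y and -y; which colour is where varies)
- seat_yellow: yellow disc, 48 mm in diameter and 3 mm thick, fixed on the wooden gauge rack (a 170 mm square board, 12 mm thick): the place of the gauge with the yellow handle. Origin: centre of its underside, on the board's top, 12 mm above the bench. All three seats share the rack's yaw; they lie 50 mm from the ring's place, on three sides of it (rack -x, +y and -y; which colour is where varies)
- ring: brass master ring, loose, lying flat on the rack's board between the three gauges: outer diameter 44 mm, bore 26 mm, height 28 mm, about 0.15 kg. Origin: centre of its underside; z up. Its yaw means nothing
- tray: shallow grey plastic side tray, fixed, empty at the start: 220 mm (its x) by 130 mm (its y), floor 5 mm thick, rim 10 mm high and 5 mm thick. Origin: centre of its underside, on the bench. Three gauges fit in a row along x, 65 mm apart
- station: measuring table of a roughness tester, fixed: base 120 mm square and 30 mm high, with a round green pad, 60 mm in diameter, in the middle of it, pad top 34 mm above the bench. On its +x side stands a white drive unit 100 mm wide and 75 mm high (93 mm with its handle), whose near face is 61 mm from the pad's centre. Origin: on the bench straight below the pad's centre; z up
- vblock: bystander: loose steel V-block, 60 x 70 x 42 mm, on the bench beyond the rack. Origin: centre of its underside. Not to be moved
Not all that is in view belongs to the job. Of the things like the gauge_blue, leave any that is black or turquoise; of the rest the smaller one is meant.

How it is judged:
On the way, in this order (a step that is already met when the one before it is completed fails the run):
1. all three gauges stand upright in the side tray together (x of gauge_red in the frame of tray between -0.1 and 0.1 m and y of gauge_red in the frame of tray between -0.055 and 0.055 m and z of each of gauge_red, gauge_blue, gauge_yellow in the frame of tray below 0.01 m and angle between each of gauge_red, gauge_blue, gauge_yellow's own z axis and vertical below 0.1 rad and linear speed of each of gauge_red, gauge_blue, gauge_yellow below 0.03 m/s and x of gauge_blue in the frame of tray between -0.1 and 0.1 m and y of gauge_blue in the frame of tray between -0.055 and 0.055 m and x of gauge_yellow in the frame of tray between -0.1 and 0.1 m and y of gauge_yellow in the frame of tray between -0.055 and 0.055 m), for 0.2 s.
2. the ring lies flat on the green pad (horizontal distance between ring and station below 0.012 m and z of ring in the frame of station below 0.04 m and angle between ring's own z axis and vertical below 0.1 rad and linear speed of ring below 0.02 m/s), for 0.2 s.
At the end, for the whole second after the job is handed in: The brass ring lies flat on the pad of the measuring table, its centre within 12 mm of the pad's centre, and each gauge stands upright on the seat of its own colour, within 12 mm of its centre; everything is released and at rest (all of step 2 and horizontal distance between gauge_red and seat_red below 0.012 m and z of gauge_red in the frame of seat_red below 0.008 m and angle between each of gauge_red, gauge_blue, gauge_yellow's own z axis and vertical below 0.1 rad and linear speed of each of gauge_red, gauge_blue, gauge_yellow below 0.02 m/s and horizontal distance between gauge_blue and seat_blue below 0.012 m and z of gauge_blue in the frame of seat_blue below 0.008 m and horizontal distance between gauge_yellow and seat_yellow below 0.012 m and z of gauge_yellow in the frame of seat_yellow below 0.008 m); the robot touches nothing.
It fails at once if a gauge or the ring is tipped over (angle between any of ring, gauge_red, gauge_blue, gauge_yellow's own z axis and vertical above 0.7 rad).
It fails at once if a gauge or the ring is dropped (falls freely by about 2 cm or more) ((contact force between the fingers and ring below 0.05 N and linear speed of ring above 0.6 m/s) or (contact force between the fingers and gauge_red below 0.05 N and linear speed of gauge_red above 0.6 m/s) or (contact force between the fingers and gauge_blue below 0.05 N and linear speed of gauge_blue above 0.6 m/s) or (contact force between the fingers and gauge_yellow below 0.05 N and linear speed of gauge_yellow above 0.6 m/s)).
It fails at once if the V-block is pushed away (distance of vblock from where it was at the start of the episode above 0.02 m).
It also fails if it takes over 128 s, if anything falls off the work surface, if the arm or the gripper's body presses on something with over 40 N, if the wrist force passes 120 N, or if a joint passes its speed limit or range.

ROBOT

A 6-joint arm with a two-finger parallel gripper is mounted at the origin on the work surface. World frame = base frame: x ahead of the robot, y to its left, z up, the work surface at z = 0. Lengths are in m, angles in rad, forces in N, time in s.
With the tool pointing down it reaches from about 0.3 to 0.775 m from the base axis. Payload 14.6 kg.
Tool frame: the origin (TCP) lies midway between the tips of the shut fingers; the grasp point (between the pads) lies 19 mm behind it (bot.tcp_to_grasp is the distance from the TCP to the grasp point, in m); z points along the fingers, y is the line along which they close (so a half turn about z gives the same grasp; the last joint's range is limited). The gripper opens to 85 mm and grips with 20 to 120 N. Pads are 22 mm wide; open, the fingers measure 114 mm over their backs; the gripper's body (76 mm by 85 mm) begins 54 mm behind the grasp point. The pads swing forward as they close: fully open they stand 13 mm farther back than shut.
Start: joints at [1.187, 0.3, 1.521, -0, 1.321, -0.067], TCP at [0.171, 0.523, 0.231] pointing down, gripper open.
Joint ranges: [-3.03, 3.03], [-0.79, 2.21], [0.23, 2.52], [-1.04, 4.18], [0, 3.07], [-2.55, 2.55]. Speed limits (rad/s): [2.22, 2.22, 2.57, 3.14, 3.14, 3.14].

INTERFACE

Orientations are given as a rotation vector (axis times angle).
In Python, from bench import get_obs, grab_frame, workorder, bot gives the robot as it stands.
- The arm moves only by the tool play_rows, never from a script. Its argument "plan" is a list of rows, each a list of 7 numbers: the shift along the tool's x, y, z in mm, then the turn, a rotation vector about the tool's x, y, z in degrees, then the finger opening in mm, from 0 to 85.4. A call has 1 to 10 rows; each row shifts and turns the commanded pose from where the row before left it, along the tool's axes as they then stand; what a row does not reach is not made up. A row lasts 1/12 s, in which the tool goes at most 41.7 mm and 7.16 degrees, less where a joint would pass 70% of its speed; a pose out of reach is approached as far as the arm can. A call with a gripper value outside its range is refused whole. The fingers move at their own pace and stop on an object; "newtons" is the grip in N (left out, the last holds). Time passes only in rows, so rows that do not move let the fingers close. It gives the time, the measured TCP pose, the force, the opening and the grip force at its end, in the units of the state.
- get_obs(): the state, without advancing time (a new reading comes with each control period).
- grab_frame(name): name is "scene" or "top" or "wrist"; returns a dict with "img" (384x512x3 uint8, red, green, blue), "range_z" (384x512 float32, m along the optical axis (not along the pixel's ray), 0 where there is no reading), "K" (3x3 intrinsics, pixels), "eye" and "orientation" of the camera in the world. Camera axes: x right, y up, looking along -z (the intrinsics and any distortion apply to the point x, -y, -z); pixel columns grow to the right and rows downward; lengths in m; the calibration is good to about 2 mm. A picture is of the moment at which its call begins.
- workorder.hand_in(): hands the job in; it is judged then, once.
The state is a dict: "clock": time; "joint_positions": joint angles; "dq": joint speeds; "joint_torque": joint torques, N m; "ee_pos": TCP position; "tool_rot": TCP orientation; "force": force on the tool from outside, world axes, zero at the start; "moment": the same for the moment, N m; "finger_gap": finger opening in m; "gripper_force": force on a finger pad.
Only numpy, scipy, OpenCV 4.12 (cv2) and the standard library are available. Lean on these libraries where they do the work, as an engineer would, in place of code of your own. Each camera call takes 0.05 s, during which the arm holds its last target. There are 200 camera calls.

## Working session

There is one attempt and no reset: what is moved stays moved. The work goes in short steps, Python scripts to look and compute and a tool call to move; the robot and the scene stay as the last step left them, time stands still between calls to the robot, and variables do not carry over. Pictures are saved under pics/ and viewed, at most 14 in all, crops included, and the job is handed in when it is done.

Besides the shell and the picture viewer there is one more tool, called after ">>>" in YAML: its name, and indented under it one key for each argument. play_rows: Moves the arm, as the interface text tells. Its arguments: {"type":"object","properties":{"plan":{"type":"array"},"newtons":{"type":"number"}},"required":["plan"]}

```bash
ls; mkdir -p pics; cat > h.py <<'E'
import numpy as np, cv2
from scipy.spatial.transform import Rotation as R
from bench import get_obs, grab_frame, workorder, bot
def rot(o):
    o=np.array(o,float)
    if o.shape==(3,3): return o
    return R.from_rotvec(o).as_matrix() if o.size==3 else R.from_quat(o).as_matrix()
def pts(f):
    K=f["K"];z=f["range_z"];h,w=z.shape
    u,v=np.meshgrid(np.arange(w),np.arange(h))
    c=np.stack([(u-K[0,2])/K[0,0]*z,-(v-K[1,2])/K[1,1]*z,-z],-1)
    return c@rot(f["orientation"]).T+np.array(f["eye"])
def ray(f,u,v,h):
    K=f["K"];d=rot(f["orientation"])@np.array([(u-K[0,2])/K[0,0],-(v-K[1,2])/K[1,1],-1])
    e=np.array(f["eye"]);return e+d*(h-e[2])/d[2]
def save(n,im): cv2.imwrite(n,im[...,::-1])
E
python3 - <<'E'
from h import *
for n in("top","scene"):
    f=grab_frame(n);save(f"pics/{n}0.png",f["img"]);np.savez(f"{n}0.npz",**f)
    print(n,f["K"],f["eye"],f["orientation"],[k for k in f])
print(get_obs())
E
```

```text
pics
top [[408.77603937   0.         254.9836378 ]
 [  0.         408.77603937 184.07738288]
 [  0.           0.           1.        ]] [0.4530325  0.02174704 0.82594028] [ 0.07754063 -0.09483228 -1.5446697 ] ['img', 'range_z', 'K', 'eye', 'orientation']
scene [[385.3960577    0.         256.81301447]
 [  0.         385.3960577  192.48243458]
 [  0.           0.           1.        ]] [0.87341186 0.33246201 0.7217682 ] [0.29814246 0.67074369 2.17230348] ['img', 'range_z', 'K', 'eye', 'orientation']
{'clock': 0.1, 'joint_positions': array([ 1.18737849e+00,  3.00439355e-01,  1.52151138e+00, -8.14183253e-06,
        1.32068314e+00, -6.65795179e-02]), 'dq': array([-8.12336735e-05, -1.89057861e-03, -3.03690954e-03, -1.50842388e-03,
       -1.96918540e-03, -1.02655952e-03]), 'joint_torque': array([ 1.34252627e-03, -5.44372666e+01, -3.62375236e+01, -3.20809261e-05,
        3.04013898e-03, -3.58498971e-05]), 'ee_pos': array([0.17127826, 0.52243805, 0.23076821]), 'tool_rot': array([-4.95570734e-01, -3.10203163e+00,  1.59697298e-03]), 'force': array([-0.08570448, -0.14349034, -0.87299995]), 'moment': array([ 0.01778912, -0.01873042,  0.00879083]), 'gripper_force': 0.0, 'finger_gap': 0.08529126477825354}
```

View pics/top0.png

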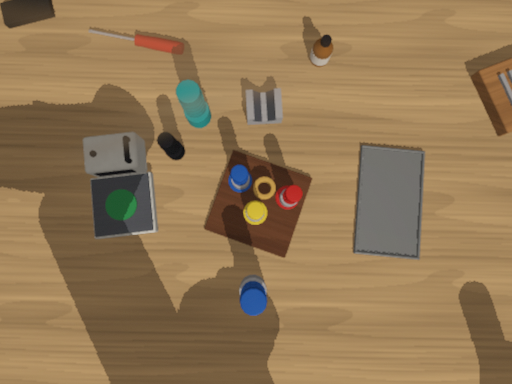

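View pics/scene0.png

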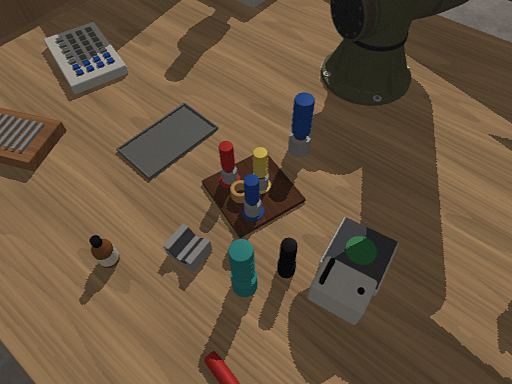

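The top view shows four candidates like gauge_blue: the small blue on the rack (239,178), a big blue (253,297), a black (171,146) and a turquoise (194,104). Black and turquoise are excluded, and the smaller of the two blues is the one on the rack. Next I'll measure and confirm it in a crop.

```bash
cat > m.py <<'E'
from h import *
def masks(img):
    h=cv2.cvtColor(img,cv2.COLOR_RGB2HSV).astype(int);H,S,V=h[...,0],h[...,1],h[...,2]
    return dict(red=((H<5)|(H>174))&(S>190)&(V>90),blue=(H>105)&(H<128)&(S>150)&(V>60),yellow=(H>23)&(H<33)&(S>190)&(V>110),
      green=(H>50)&(H<80)&(S>120))
def rep(f,zlo=0.0,zhi=.3):
    P=pts(f)
    for c,m in masks(f["img"]).items():
        n,l,st,ce=cv2.connectedComponentsWithStats(m.astype(np.uint8))
        for i in range(1,n):
            if st[i,4]<60: continue
            p=P[l==i];zt=np.percentile(p[:,2],90);t=p[p[:,2]>zt-.006]
            (cx,cy),r=cv2.minEnclosingCircle(t[:,:2].astype(np.float32))
            print(c,ce[i].round(),st[i,4],"ztop %.3f"%zt,"topmean",t.mean(0).round(4),"circ %.4f %.4f r%.4f"%(cx,cy,r))
E
python3 - <<'E'
from m import *
f=dict(np.load("top0.npz"));rep(f)
P=pts(f)
for n,(u,v) in dict(board=(222,215),bench=(320,300),traycen=(390,200),pad=(121,205),drive=(115,155),vb=(250,105)).items(): print(n,P[v,u].round(4))
z=P[...,2]
# rack board, tray
def box(n,m):
    m=cv2.morphologyEx(m.astype(np.uint8),cv2.MORPH_OPEN,np.ones((3,3)))
    k,l,st,ce=cv2.connectedComponentsWithStats(m);
    for i in range(1,k):
        if st[i,4]>400:
            q=P[l==i][:,:2].astype(np.float32); b=cv2.minAreaRect(q); print(n,st[i],np.round(b[0],4),np.round(b[1],4),round(b[2],1))
box("rack",(z>.008)&(z<.02))
box("station",(z>.025)&(z<.038))
box("drive",(z>.065)&(z<.1))
box("vb",(z>.02)&(z<.05))
g=cv2.cvtColor(f["img"],cv2.COLOR_RGB2HSV);box("tray",(g[...,1]<60)&(z>.002)&(z<.02))
big=np.vstack([cv2.resize(f["img"][140:260,190:320],(650,600),interpolation=cv2.INTER_CUBIC)])
save("pics/crop.png",big)
E
```

```text
red [290. 194.] 347 ztop 0.128 topmean [ 0.5155 -0.0501  0.1326] circ 0.4901 -0.0190 r0.0552
blue [239. 177.] 356 ztop 0.128 topmean [0.5484 0.0437 0.1295] circ 0.5080 0.0352 r0.0566
blue [253. 298.] 688 ztop 0.163 topmean [0.3403 0.0144 0.1631] circ 0.3865 0.0152 r0.0670
green [121. 204.] 747 ztop 0.035 topmean [0.4946 0.2713 0.0377] circ 0.4769 0.1617 r0.1421
board [0.4798 0.0778 0.0117]
bench [ 0.3173 -0.1202 -0.0005]
traycen [ 0.5185 -0.2601  0.0038]
pad [0.4936 0.2718 0.0337]
drive [0.5842 0.2759 0.0734]
vb [0.6964 0.0277 0.042 ]
rack [ 204  151  107  106 5687] [0.505  0.0075] [0.1701 0.1698] 71.7
station [ 477   58   35   76 1391] [ 0.735  -0.4637] [0.0683 0.1564] 87.9
station [  90  174   63   63 3330] [0.4942 0.2738] [0.1119 0.1133] 8.4
drive [  82  132   57   42 1986] [0.5886 0.2868] [0.0714 0.1009] 6.9
vb [134  35  48  15 407] [0.8289 0.2206] [0.0995 0.0201] 80.8
vb [ 475   58   37   76 1735] [ 0.7329 -0.4896] [0.1413 0.0758] 21.3
vb [ 245   89   37   34 1040] [0.6999 0.0018] [0.0617 0.0701] 4.3
vb [  90  142   66   97 3876] [0.5242 0.2776] [0.1802 0.121 ] 8.6
tray [ 354  146   71  113 6676] [ 0.5157 -0.2575] [0.1311 0.2191] 85.9
```

View pics/crop.png

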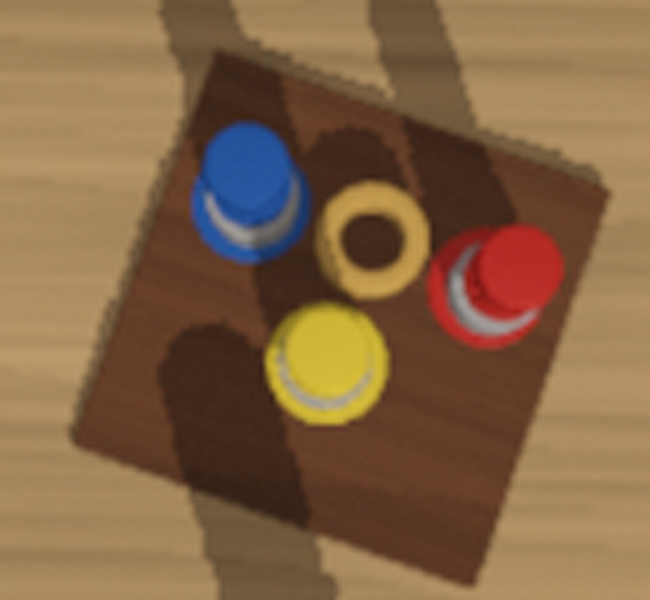

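The crop confirms it. The small blue gauge (top at 0.127 m = 12+3+112 mm) stands on its blue seat, and the other blue is 163 mm tall. Red and yellow also stand on their own seats, with the ring at about (264,188). Next come the precise centres.

```bash
cat > q.py <<'E'
from m import *
def cen(f,mask,h):
    v,u=np.nonzero(mask);(cx,cy),r=cv2.minEnclosingCircle(np.stack([u,v],1).astype(np.float32))
    a=ray(f,u.mean(),v.mean(),h);b=ray(f,cx,cy,h);return a[:2].round(4),b[:2].round(4),len(u)
def gauges(f,zc,off=.115):
    P=pts(f);z=P[...,2];M=masks(f["img"])
    for c in("red","blue","yellow"):
        m=M[c]&(z>zc-.008)&(z<zc+.006)
        k,l,st,_=cv2.connectedComponentsWithStats(m.astype(np.uint8))
        if k<2: print(c,"none");continue
        i=1+np.argmax(st[1:,4]);print(c,*cen(f,l==i,zc),"z",np.median(z[l==i]).round(4))
E
python3 - <<'E'
from q import *
for n in("top","scene"):
    f=dict(np.load(n+"0.npz"));print(n);gauges(f,.127)
    P=pts(f);z=P[...,2];d=np.hypot(P[...,0]-.53,P[...,1])
    M=masks(f["img"]);g=M["green"]&(abs(z-.034)<.006);print("pad",*cen(f,g,.034))
    H=cv2.cvtColor(f["img"],cv2.COLOR_RGB2HSV)
    r=(abs(z-.040)<.004)&(d<.045)&(H[...,0]>12)&(H[...,0]<24);print("ring",*cen(f,r,.040),z[r].mean())
    print("rim z>.. tray", end=" ")
    t=(abs(z-.010)<.003)&(abs(P[...,0]-.5157)<.13)&(abs(P[...,1]+.2575)<.09)
    b=cv2.minAreaRect(P[t][:,:2].astype(np.float32));print(b,t.sum())
print([a for a in dir(bot) if a[0]!='_'],bot.tcp_to_grasp)
f=dict(np.load("top0.npz"));P=pts(f)
for n,(u,v) in dict(black=(168,141),turq=(188,91),big=(253,298)).items(): print(n,P[v,u].round(3))
E
```

```text
top
red [ 0.5159 -0.0506] [ 0.5158 -0.0507] 228 z 0.1264
blue [0.5487 0.0438] [0.5486 0.0442] 227 z 0.1264
yellow [0.4973 0.0198] [0.496  0.0184] 13 z 0.1253
pad [0.4949 0.2723] [0.495  0.2725] 740
ring [ 0.5338 -0.0021] [0.5326 0.0059] 253 0.03948243583462186
rim z>.. tray ((0.5150448083877563, -0.257140576839447), (0.13063952326774597, 0.21973362565040588), 85.85255432128906) 1077
scene
red [ 0.5218 -0.0562] [ 0.5215 -0.0514] 35 z 0.1263
blue [0.5554 0.0469] [0.5566 0.0472] 160 z 0.1262
yellow none
pad [0.501  0.2754] [0.5541 0.2362] 672
ring [ 0.5419 -0.0061] [ 0.5196 -0.0026] 135 0.03945304762102001
rim z>.. tray ((0.5196502208709717, -0.25690406560897827), (0.13243597745895386, 0.22065359354019165), 86.10144805908203) 517
['MotionError', 'tcp_to_grasp'] 0.0187
black [0.605 0.171 0.113]
turq [0.683 0.132 0.155]
big [0.345 0.014 0.161]
```

```bash
cat >> h.py <<'E'
def go(*targets):
    o=get_obs();Rm=rot(o["tool_rot"]);p=np.array(o["ee_pos"])
    print("at",p.round(4),"x",Rm[:,0].round(3),"y",Rm[:,1].round(3),"z",Rm[:,2].round(3),"gap",round(o["finger_gap"],4),"t",round(o["clock"],2))
    for t in targets:
        t=np.array(t);print(t,"->",(Rm.T@(t-p)*1000).round(1));p=t
E
python3 -c "
from h import *
go((.516,-.0506,.231),(.516,-.0506,.085))"
```

```text
at [0.1713 0.5224 0.2308] x [-0.95   0.312  0.   ] y [ 0.312  0.95  -0.001] z [-0.    -0.001 -1.   ] gap 0.0853 t 0.1
[ 0.516  -0.0506  0.231 ] -> [-5.061e+02 -4.371e+02  2.000e-01]
[ 0.516  -0.0506  0.085 ] -> [ -0.    0.2 146. ]
```

>>> play_rows:
  plan:
    - [-15,-13,0,0,0,0,60]
    - [-28,-24,0,0,0,0,60]
    - [-28,-24,0,0,0,0,60]
    - [-28,-24,0,0,0,0,60]
    - [-28,-24,0,0,0,0,60]
    - [-28,-24,0,0,0,0,60]
    - [-28,-24,0,0,0,0,60]
    - [-28,-24,0,0,0,0,60]
    - [-28,-24,0,0,0,0,60]
    - [-28,-24,0,0,0,0,60]
  newtons: 40

```text
clock: 0.93
ee_pos: [0.3541, 0.2201, 0.2312]
tool_rot: [-0.495, -3.102, 0.0]
force: [2.0, 0.8, 0.2]
finger_gap: 0.06
gripper_force: 0.0
```

>>> play_rows:
  plan:
    - [-28,-24,0,0,0,0,60]
    - [-28,-24,0,0,0,0,60]
    - [-28,-24,0,0,0,0,60]
    - [-28,-24,0,0,0,0,60]
    - [-28,-24,0,0,0,0,60]
    - [-28,-24,0,0,0,0,60]
    - [-28,-24,0,0,0,0,60]
    - [-28,-24,0,0,0,0,60]
    - [-15,-16,0,0,0,0,60]
    - [0,0,0,0,0,0,60]

```text
clock: 1.77
ee_pos: [0.517, -0.0536, 0.2305]
tool_rot: [-0.5, -3.101, 0.001]
force: [0.2, 0.1, -1.3]
finger_gap: 0.0599
gripper_force: 0.0
```

```bash
python3 -c "
from q import *
f=grab_frame('wrist');save('pics/w1.png',f['img']);np.savez('w1.npz',**f);print(f['eye'],rot(f['orientation']).round(2))
gauges(f,.127)
go((.516,-.0506,.231),(.516,-.0506,.085))"
```

```text
[ 0.4432963  -0.02920626  0.3724005 ] [[ 0.31 -0.91 -0.28]
 [ 0.95  0.3   0.09]
 [-0.   -0.3   0.95]]
red none
blue [0.547  0.0435] [0.5465 0.0434] 1002 z 0.1263
yellow none
at [ 0.5162 -0.0518  0.2305] x [-0.949  0.314  0.001] y [ 0.314  0.949 -0.   ] z [-0.001  0.    -1.   ] gap 0.0601 t 1.82
[ 0.516  -0.0506  0.231 ] -> [ 0.6  1.1 -0.5]
[ 0.516  -0.0506  0.085 ] -> [ -0.2   0.  146. ]
```

View pics/w1.png

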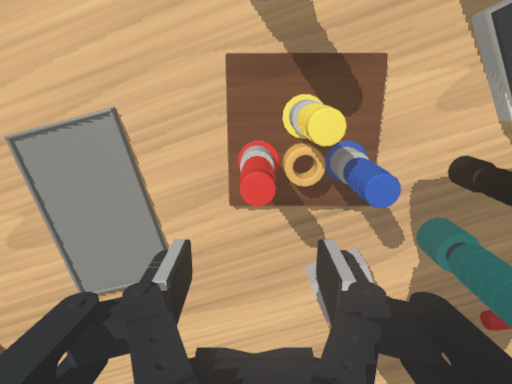

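The wrist view shows red's top at (258,188), yellow's at (328,126), blue's at (381,188) and the ring at (304,165). I'll cross-check these against the top camera.

```bash
python3 -c "
from q import *
f=dict(np.load('w1.npz'))
for n,u,v,h in (('red',258,188,.127),('yel',328,126,.127),('blue',381,188,.127),('ring',304,165,.04),('redseat',259,158,.015),('yelseat',303,117,.015)): print(n,ray(f,u,v,h).round(4), pts(f)[v,u].round(3), cv2.cvtColor(f['img'],cv2.COLOR_RGB2HSV)[v,u])
P=pts(f);z=P[...,2];Hh=cv2.cvtColor(f['img'],cv2.COLOR_RGB2HSV)
t=(abs(z-.0125)<.003)&(Hh[...,1]>100);v,u=np.nonzero(t&(abs(P[...,0]-.5)<.13)&(abs(P[...,1])<.13));print(cv2.minAreaRect(P[v,u][:,:2].astype(np.float32)))
"
```

```text
red [ 0.5154 -0.0495  0.127 ] [ 0.516 -0.05   0.126] [  2 184 216]
yel [0.4855 0.0157 0.127 ] [0.486 0.016 0.126] [ 26 153 240]
blue [0.5462 0.0438 0.127 ] [0.546 0.044 0.127] [111 163 183]
ring [ 0.532  -0.0026  0.04  ] [ 0.54  -0.     0.011] [ 13 125  92]
redseat [ 0.5149 -0.0467  0.015 ] [ 0.504 -0.044  0.071] [  2 183 201]
yelseat [0.4868 0.0128 0.015 ] [0.477 0.003 0.097] [ 25 157 227]
((0.5054854154586792, 0.0075331032276153564), (0.16985924541950226, 0.16876542568206787), 71.7243423461914)
```

>>> play_rows:
  plan:
    - [0,1,20,0,0,0,60]
    - [0,0,35,0,0,0,60]
    - [0,0,35,0,0,0,60]
    - [0,0,30,0,0,0,60]
    - [0,0,20,0,0,0,60]
    - [0,0,9,0,0,0,60]
    - [0,0,0,0,0,0,25]
    - [0,0,0,0,0,0,20]
    - [0,0,0,0,0,0,20]
    - [0,0,0,0,0,0,20]

```text
clock: 2.65
ee_pos: [0.517, -0.0493, 0.0837]
tool_rot: [0.495, 3.1, 0.0]
force: [-1.5, 0.2, 2.9]
finger_gap: 0.0291
gripper_force: 39.8
```

```bash
python3 -c "
from h import *
a=(.516,-.0505,.082);b=(.516,-.0505,.152);
go(b,(.451,-.2525,.152),(.515,-.257,.152),(.58,-.262,.152))"
```

```text
at [ 0.517  -0.0493  0.0837] x [-0.95   0.311 -0.002] y [0.311 0.95  0.   ] z [ 0.002 -0.    -1.   ] gap 0.0291 t 2.65
[ 0.516  -0.0505  0.152 ] -> [  0.4  -1.4 -68.3]
[ 0.451  -0.2525  0.152 ] -> [-1.100e+00 -2.122e+02 -1.000e-01]
[ 0.515 -0.257  0.152] -> [-62.2  15.7   0.1]
[ 0.58  -0.262  0.152] -> [-63.3  15.5   0.1]
```

>>> play_rows:
  plan:
    - [0,0,-10,0,0,0,20]
    - [0,0,-30,0,0,0,20]
    - [-6,-8,-28,0,0,0,20]
    - [-18,-26,0,0,0,0,20]
    - [-20,-29,0,0,0,0,20]
    - [-20,-29,0,0,0,0,20]
    - [-20,-29,0,0,0,0,20]
    - [-20,-29,0,0,0,0,20]
    - [-14,-20,0,0,0,0,20]
    - [-8,-12,0,0,0,0,20]

```text
clock: 3.48
ee_pos: [0.5795, -0.2643, 0.1513]
tool_rot: [0.498, 3.101, -0.001]
force: [-0.7, 0.3, -2.3]
finger_gap: 0.0291
gripper_force: 40.0
```

```bash
python3 -c "
from h import *
go((.58,-.262,.152),(.58,-.262,.074))"
```

```text
at [ 0.5795 -0.2643  0.1513] x [-0.95   0.313 -0.001] y [ 0.313  0.95  -0.   ] z [ 0.001 -0.001 -1.   ] gap 0.0291 t 3.48
[ 0.58  -0.262  0.152] -> [ 0.3  2.4 -0.7]
[ 0.58  -0.262  0.074] -> [ 0.1  0.  78. ]
```

>>> play_rows:
  plan:
    - [0,2,15,0,0,0,20]
    - [0,0,25,0,0,0,20]
    - [0,0,18,0,0,0,20]
    - [0,0,8,0,0,0,20]
    - [0,0,5,0,0,0,20]
    - [0,0,3,0,0,0,20]
    - [0,0,1,0,0,0,20]
    - [0,0,0,0,0,0,20]

```text
clock: 4.15
ee_pos: [0.5803, -0.2598, 0.0763]
tool_rot: [0.495, 3.101, -0.001]
force: [0.1, -0.3, -2.8]
finger_gap: 0.0292
gripper_force: 40.2
```

>>> play_rows:
  plan:
    - [0,0,1,0,0,0,20]
    - [0,0,1,0,0,0,20]
    - [0,0,0.5,0,0,0,20]
    - [0,0,0,0,0,0,20]

```text
clock: 4.48
ee_pos: [0.5804, -0.2599, 0.0738]
tool_rot: [0.495, 3.101, -0.001]
force: [-0.9, 0.1, 3.4]
finger_gap: 0.0289
gripper_force: 40.8
```

Touched the floor (force changed by +6 N). I'll release, rise and head for blue.

>>> play_rows:
  plan:
    - [0,0,0,0,0,0,32]
    - [0,0,0,0,0,0,40]
    - [0,0,0,0,0,0,55]
    - [0,0,0,0,0,0,55]
    - [0,0,-10,0,0,0,55]
    - [0,0,-25,0,0,0,55]
    - [0,0,-35,0,0,0,55]
    - [0,0,-35,0,0,0,55]
    - [0,0,0,0,0,0,55]

```text
clock: 5.23
ee_pos: [0.582, -0.2606, 0.1863]
tool_rot: [0.494, 3.092, -0.005]
force: [1.1, -0.7, 1.3]
finger_gap: 0.055
gripper_force: 0.0
```

```bash
python3 -c "
from h import *
go((.5477,.0445,.178),(.5477,.0445,.083),(.5477,.0445,.153),(.515,-.257,.153),(.515,-.257,.074),(.515,-.257,.178),(.4846,.0127,.178),(.4846,.0127,.083),(.4846,.0127,.153),(.451,-.2525,.153))"
```

```text
at [ 0.582  -0.2606  0.1863] x [-0.95   0.311 -0.011] y [ 0.311  0.95  -0.002] z [ 0.01  -0.005 -1.   ] gap 0.055 t 5.23
[0.5477 0.0445 0.178 ] -> [127.8 279.3   6.4]
[0.5477 0.0445 0.083 ] -> [ 1.   0.2 95. ]
[0.5477 0.0445 0.153 ] -> [ -0.8  -0.1 -70. ]
[ 0.515 -0.257  0.153] -> [ -62.8 -296.7    1.2]
[ 0.515 -0.257  0.074] -> [ 0.9  0.1 79. ]
[ 0.515 -0.257  0.178] -> [  -1.1   -0.2 -104. ]
[0.4846 0.0127 0.178 ] -> [112.9 246.8  -1.7]
[0.4846 0.0127 0.083 ] -> [ 1.   0.2 95. ]
[0.4846 0.0127 0.153 ] -> [ -0.8  -0.1 -70. ]
[ 0.451  -0.2525  0.153 ] -> [ -50.7 -262.5    1. ]
```

>>> play_rows:
  plan:
    - [8,18,0,0,0,0,55]
    - [14,32,0,0,0,0,55]
    - [15,33,0,0,0,0,55]
    - [15,33,0,0,0,0,55]
    - [15,33,0,0,0,0,55]
    - [15,33,0,0,0,0,55]
    - [15,33,0,0,0,0,55]
    - [15,33,0,0,0,0,55]
    - [12,22,0,0,0,0,55]
    - [4,9,0,0,0,0,55]

```text
clock: 6.07
ee_pos: [0.5447, 0.0484, 0.1785]
tool_rot: [0.491, 3.102, 0.001]
force: [0.4, -0.4, 0.0]
finger_gap: 0.0547
gripper_force: 0.0
```

```bash
python3 -c "
from h import *
go((.5477,.0445,.178),(.5477,.0445,.083))"
```

```text
at [0.5447 0.0484 0.1785] x [-0.951  0.309 -0.001] y [0.309 0.951 0.001] z [ 0.001  0.    -1.   ] gap 0.0547 t 6.07
[0.5477 0.0445 0.178 ] -> [-4.1 -2.8  0.5]
[0.5477 0.0445 0.083 ] -> [ 0.  -0.1 95. ]
```

>>> play_rows:
  plan:
    - [-2,-1,10,0,0,0,55]
    - [0,0,25,0,0,0,55]
    - [0,0,30,0,0,0,55]
    - [0,0,20,0,0,0,55]
    - [0,0,9,0,0,0,55]
    - [0,0,0,0,0,0,55]
    - [0,0,0,0,0,0,25]
    - [0,0,0,0,0,0,20]
    - [0,0,0,0,0,0,20]
    - [0,0,0,0,0,0,20]

```text
clock: 6.9
ee_pos: [0.5476, 0.0436, 0.0852]
tool_rot: [0.495, 3.1, 0.0]
force: [0.1, -1.2, 6.1]
finger_gap: 0.0289
gripper_force: 39.9
```

```bash
python3 -c "
from h import *
go((.5477,.0445,.153),(.515,-.257,.153))"
```

```text
at [0.5476 0.0436 0.0852] x [-0.95   0.311 -0.003] y [0.311 0.95  0.001] z [ 0.003 -0.    -1.   ] gap 0.0289 t 6.9
[0.5477 0.0445 0.153 ] -> [  0.    0.9 -67.8]
[ 0.515 -0.257  0.153] -> [ -62.8 -296.7   -0. ]
```

>>> play_rows:
  plan:
    - [0,0,-10,0,0,0,20]
    - [0,0,-30,0,0,0,20]
    - [0,0,-28,0,0,0,20]
    - [-3,-14,0,0,0,0,20]
    - [-6,-28,0,0,0,0,20]
    - [-7,-33,0,0,0,0,20]
    - [-7,-33,0,0,0,0,20]
    - [-7,-33,0,0,0,0,20]
    - [-7,-33,0,0,0,0,20]
    - [-7,-33,0,0,0,0,20]

```text
clock: 7.73
ee_pos: [0.5236, -0.168, 0.1526]
tool_rot: [0.495, 3.102, 0.0]
force: [0.2, -0.3, -1.8]
finger_gap: 0.029
gripper_force: 40.2
```

>>> play_rows:
  plan:
    - [-7,-33,0,0,0,0,20]
    - [-6,-28,0,0,0,0,20]
    - [-4,-18,0,0,0,0,20]
    - [-2,-10,0,0,0,0,20]
    - [0,0,0,0,0,0,20]

```text
clock: 8.15
ee_pos: [0.5141, -0.2585, 0.1522]
tool_rot: [0.498, 3.102, -0.0]
force: [-0.1, -0.3, -2.2]
finger_gap: 0.0292
gripper_force: 40.2
```

```bash
python3 -c "
from h import *
go((.515,-.257,.153),(.515,-.257,.0752))"
```

```text
at [ 0.5141 -0.2585  0.1522] x [-0.95   0.313 -0.   ] y [ 0.313  0.95  -0.   ] z [ 0. -0. -1.] gap 0.0292 t 8.15
[ 0.515 -0.257  0.153] -> [-0.4  1.7 -0.8]
[ 0.515  -0.257   0.0752] -> [ 0.   0.  77.8]
```

>>> play_rows:
  plan:
    - [0,1,15,0,0,0,20]
    - [0,0,25,0,0,0,20]
    - [0,0,18,0,0,0,20]
    - [0,0,8,0,0,0,20]
    - [0,0,5,0,0,0,20]
    - [0,0,3,0,0,0,20]
    - [0,0,1.5,0,0,0,20]
    - [0,0,1,0,0,0,20]
    - [0,0,0.5,0,0,0,20]
    - [0,0,0,0,0,0,20]

```text
clock: 8.98
ee_pos: [0.515, -0.2563, 0.0753]
tool_rot: [0.496, 3.101, -0.0]
force: [-0.0, -0.4, -2.7]
finger_gap: 0.0289
gripper_force: 40.1
```

>>> play_rows:
  plan:
    - [0,0,0.7,0,0,0,20]
    - [0,0,0,0,0,0,20]
    - [0,0,0,0,0,0,32]
    - [0,0,0,0,0,0,40]
    - [0,0,0,0,0,0,55]
    - [0,0,0,0,0,0,55]
    - [0,0,-10,0,0,0,55]
    - [0,0,-25,0,0,0,55]
    - [0,0,-35,0,0,0,55]
    - [0,0,-34,0,0,0,55]

```text
clock: 9.82
ee_pos: [0.5145, -0.256, 0.1798]
tool_rot: [-0.495, -3.101, -0.0]
force: [0.6, 0.2, -0.4]
finger_gap: 0.0549
gripper_force: 0.0
```

```bash
python3 -c "
from h import *
go((.4846,.0127,.178),(.4846,.0127,.084))"
```

```text
at [ 0.5145 -0.256   0.1798] x [-0.95   0.312  0.001] y [0.312 0.95  0.   ] z [-0.001  0.    -1.   ] gap 0.0549 t 9.82
[0.4846 0.0127 0.178 ] -> [112.1 246.    2. ]
[0.4846 0.0127 0.084 ] -> [-0.1 -0.  94. ]
```

>>> play_rows:
  plan:
    - [7,15,0,0,0,0,55]
    - [13,28,0,0,0,0,55]
    - [14,31,0,0,0,0,55]
    - [14,31,0,0,0,0,55]
    - [14,31,0,0,0,0,55]
    - [14,31,0,0,0,0,55]
    - [14,31,0,0,0,0,55]
    - [12,26,0,0,0,0,55]
    - [7,15,0,0,0,0,55]
    - [3,7,0,0,0,0,55]

```text
clock: 10.65
ee_pos: [0.4848, 0.0145, 0.179]
tool_rot: [0.492, 3.102, 0.0]
force: [0.7, 0.2, -1.0]
finger_gap: 0.0552
gripper_force: 0.0
```

>>> play_rows:
  plan:
    - [0,0,10,0,0,0,55]
    - [0,0,25,0,0,0,55]
    - [0,0,30,0,0,0,55]
    - [0,0,20,0,0,0,55]
    - [0,0,9,0,0,0,55]
    - [0,0,0,0,0,0,55]
    - [0,0,0,0,0,0,25]
    - [0,0,0,0,0,0,20]
    - [0,0,0,0,0,0,20]
    - [0,0,0,0,0,0,20]

```text
clock: 11.48
ee_pos: [0.4857, 0.0123, 0.0853]
tool_rot: [0.495, 3.1, -0.0]
force: [-1.7, -1.3, 5.1]
finger_gap: 0.029
gripper_force: 40.5
```

```bash
python3 -c "
from h import *
go((.4846,.0127,.153),(.451,-.2525,.153))"
```

```text
at [0.4857 0.0123 0.0853] x [-0.95   0.311 -0.002] y [0.311 0.95  0.   ] z [ 0.002 -0.    -1.   ] gap 0.029 t 11.48
[0.4846 0.0127 0.153 ] -> [  1.    0.1 -67.7]
[ 0.451  -0.2525  0.153 ] -> [ -50.7 -262.5    0. ]
```

>>> play_rows:
  plan:
    - [0,0,-10,0,0,0,20]
    - [0,0,-30,0,0,0,20]
    - [0,0,-28,0,0,0,20]
    - [-3,-14,0,0,0,0,20]
    - [-6,-28,0,0,0,0,20]
    - [-6,-32,0,0,0,0,20]
    - [-6,-32,0,0,0,0,20]
    - [-6,-32,0,0,0,0,20]
    - [-6,-32,0,0,0,0,20]
    - [-6,-32,0,0,0,0,20]

```text
clock: 12.32
ee_pos: [0.4586, -0.193, 0.153]
tool_rot: [0.495, 3.102, -0.0]
force: [0.7, 1.0, -1.6]
finger_gap: 0.0294
gripper_force: 40.7
```

>>> play_rows:
  plan:
    - [-5,-28,0,0,0,0,20]
    - [-4,-20,0,0,0,0,20]
    - [-1.5,-10,0,0,0,0,20]
    - [0,0,0,0,0,0,20]
    - [0,0,15,0,0,0,20]
    - [0,0,25,0,0,0,20]
    - [0,0,18,0,0,0,20]
    - [0,0,8,0,0,0,20]
    - [0,0,5,0,0,0,20]
    - [0,0,2,0,0,0,20]

```text
clock: 13.15
ee_pos: [0.4513, -0.2494, 0.0792]
tool_rot: [-0.494, -3.102, -0.0]
force: [-0.4, 0.0, -2.8]
finger_gap: 0.0289
gripper_force: 40.4
```

>>> play_rows:
  plan:
    - [0,-2,1,0,0,0,20]
    - [0,0,1,0,0,0,20]
    - [0,0,1,0,0,0,20]
    - [0,0,0.5,0,0,0,20]
    - [0,0,0,0,0,0,20]

```text
clock: 13.57
ee_pos: [0.4505, -0.2519, 0.0758]
tool_rot: [0.496, 3.102, -0.0]
force: [1.2, -0.1, -2.8]
finger_gap: 0.0291
gripper_force: 40.4
```

>>> play_rows:
  plan:
    - [0,0,0.7,0,0,0,20]
    - [0,0,0.6,0,0,0,20]
    - [0,0,0,0,0,0,20]
    - [0,0,0,0,0,0,32]
    - [0,0,0,0,0,0,40]
    - [0,0,0,0,0,0,55]
    - [0,0,0,0,0,0,55]
    - [0,0,-10,0,0,0,55]
    - [0,0,-25,0,0,0,55]
    - [0,0,-35,0,0,0,65]

```text
clock: 14.4
ee_pos: [0.4494, -0.2512, 0.1437]
tool_rot: [-0.495, -3.098, -0.003]
force: [0.5, -0.7, 0.1]
finger_gap: 0.0642
gripper_force: 0.0
```

>>> play_rows:
  plan:
    - [0,0,-35,0,0,0,70]
    - [0,0,-25,0,0,0,70]
    - [0,0,0,0,0,0,70]

```text
clock: 14.65
ee_pos: [0.4519, -0.2528, 0.2104]
tool_rot: [0.494, 3.094, -0.006]
force: [0.2, -0.1, 0.3]
finger_gap: 0.0703
gripper_force: 0.0
```

```bash
python3 - <<'E'
from q import *
f=grab_frame('top');save('pics/top1.png',f['img'])
P=pts(f);z=P[...,2];H=cv2.cvtColor(f["img"],cv2.COLOR_RGB2HSV).astype(int)
gauges(f,.117)
d=np.hypot(P[...,0]-.532,P[...,1]+.003);r=(abs(z-.040)<.005)&(d<.035);print("ring",*cen(f,r,.040))
for c,m in masks(f["img"]).items():
    s=m&(z<.025)
    if s.sum()>30:
        k,l,st,ce=cv2.connectedComponentsWithStats(s.astype(np.uint8))
        for i in range(1,k):
            if st[i,4]>60: print(c,ce[i].round(1),st[i,4],*cen(f,l==i,.015))
go((.532,-.003,.205),(.532,-.003,.014))
E
```

```text
red [ 0.579  -0.2588] [ 0.5788 -0.2586] 217 z 0.1164
blue [ 0.5164 -0.2541] [ 0.5164 -0.2538] 234 z 0.1165
yellow [ 0.4504 -0.237 ] [ 0.4502 -0.2405] 29 z 0.1138
ring [ 0.5341 -0.0025] [ 0.5335 -0.0027] 254
red [286.8 196.6] 426 [ 0.5193 -0.0502] [ 0.5192 -0.0501] 426
blue [239.7 180.1] 405 [0.5501 0.0445] [0.55   0.0444] 405
at [ 0.4512 -0.2524  0.2076] x [-0.95   0.312 -0.005] y [ 0.312  0.95  -0.001] z [ 0.005 -0.003 -1.   ] gap 0.07 t 14.7
[ 0.532 -0.003  0.205] -> [  1.  262.1   2.2]
[ 0.532 -0.003  0.014] -> [  1.    0.3 191. ]
```

View pics/top1.png

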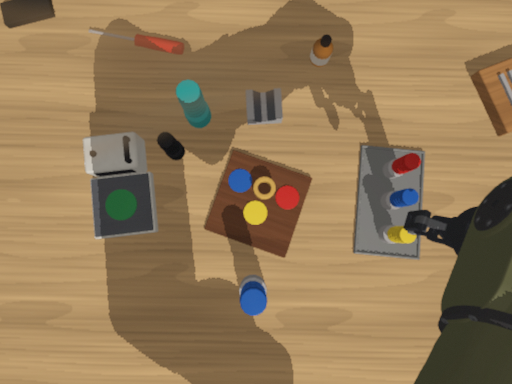

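The top view shows red (406,163), blue (403,198) and yellow (400,235) upright in the tray. The ring at (264,188) is free, between the seats blue (240,180), red (287,197) and yellow (255,213). Next is the ring.

>>> play_rows:
  plan:
    - [0,15,0,0,0,0,70]
    - [0,30,0,0,0,0,70]
    - [0,34,0,0,0,0,70]
    - [0,34,0,0,0,0,70]
    - [0,34,0,0,0,0,70]
    - [0,34,0,0,0,0,70]
    - [0,34,0,0,0,0,70]
    - [0,26,0,0,0,0,70]
    - [0,15,0,0,0,0,70]
    - [0,6,0,0,0,0,70]

```text
clock: 15.53
ee_pos: [0.5321, -0.0009, 0.2035]
tool_rot: [-0.492, -3.101, -0.0]
force: [0.3, -1.2, 0.4]
finger_gap: 0.0705
gripper_force: 0.0
```

```bash
python3 - <<'E'
from q import *
f=grab_frame('wrist');save('pics/w2.png',f['img']);np.savez('w2.npz',**f)
P=pts(f);z=P[...,2];d=np.hypot(P[...,0]-.532,P[...,1]+.003);r=(abs(z-.040)<.004)&(d<.035);print("ring",*cen(f,r,.040))
H=cv2.cvtColor(f["img"],cv2.COLOR_RGB2HSV).astype(int);h,s=H[...,0],H[...,1]
for c,m in dict(red=(h<5),blue=(h>100)&(h<125),yellow=(h>20)&(h<34)).items():
    m=m&(s>110)&(abs(z-.015)<.006)&(d<.1);print(c,*cen(f,m,.015))
go((.5325,-.003,.205),(.5325,-.003,.05),(.5325,-.003,.014))
E
```

```text
ring [ 0.5335 -0.0022] [ 0.5335 -0.0022] 968
red [ 0.5178 -0.0486] [ 0.5172 -0.0479] 1534
blue [0.549  0.0459] [0.5493 0.0462] 1478
yellow [0.486  0.0143] [0.486  0.0142] 1772
at [ 0.5321 -0.0012  0.2036] x [-0.951  0.31   0.001] y [ 0.31   0.951 -0.   ] z [-0.001  0.    -1.   ] gap 0.0701 t 15.58
[ 0.5325 -0.003   0.205 ] -> [-0.9 -1.5 -1.4]
[ 0.5325 -0.003   0.05  ] -> [ -0.2   0.  155. ]
[ 0.5325 -0.003   0.014 ] -> [-0.  0. 36.]
```

View pics/w2.png

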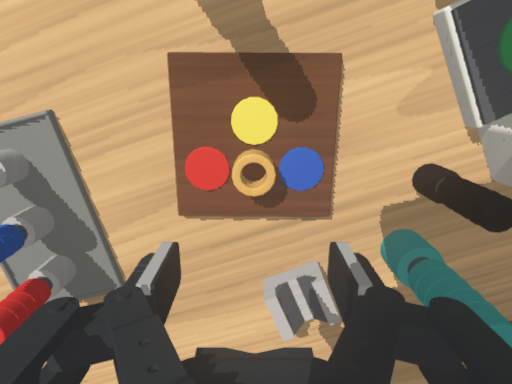

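The wrist view shows the ring at (254,172), free, with the seats red (207,168), blue (301,168) and yellow (254,120). I'll descend.

>>> play_rows:
  plan:
    - [-1,-1,15,0,0,0,70]
    - [0,0,34,0,0,0,70]
    - [0,0,38,0,0,0,70]
    - [0,0,38,0,0,0,70]
    - [0,0,28,0,0,0,70]
    - [0,0,18,0,0,0,70]
    - [0,0,10,0,0,0,70]
    - [0,0,4,0,0,0,70]
    - [0,0,1,0,0,0,70]
    - [0,0,0,0,0,0,70]

```text
clock: 16.42
ee_pos: [0.5332, -0.0045, 0.0191]
tool_rot: [0.496, 3.101, 0.0]
force: [-0.1, 0.8, 0.6]
finger_gap: 0.0704
gripper_force: 0.0
```

>>> play_rows:
  plan:
    - [0,0,0,0,0,0,50]
    - [0,0,0,0,0,0,40]
    - [0,0,0,0,0,0,35]
    - [0,0,0,0,0,0,35]
    - [0,0,0,0,0,0,35]

```text
clock: 16.83
ee_pos: [0.5333, -0.0042, 0.0197]
tool_rot: [0.495, 3.1, 0.0]
force: [-3.2, -0.2, 8.4]
finger_gap: 0.0431
gripper_force: 39.4
```

```bash
python3 -c "
from h import *
go((.533,-.0025,.13),(.495,.2725,.13),(.495,.2725,.04))"
```

```text
at [ 0.5333 -0.0042  0.0197] x [-0.95   0.311 -0.002] y [0.311 0.95  0.   ] z [ 0.002 -0.    -1.   ] gap 0.0431 t 16.83
[ 0.533  -0.0025  0.13  ] -> [   0.6    1.6 -110.3]
[0.495  0.2725 0.13  ] -> [ 1.217e+02  2.495e+02 -1.000e-01]
[0.495  0.2725 0.04  ] -> [ 0.2 -0.  90. ]
```

>>> play_rows:
  plan:
    - [0,0,-10,0,0,0,35]
    - [0,0,-30,0,0,0,35]
    - [0,0,-35,0,0,0,35]
    - [0,0,-35,0,0,0,35]
    - [6,12,-10,0,0,0,35]
    - [14,28,0,0,0,0,35]
    - [15,30,0,0,0,0,35]
    - [15,30,0,0,0,0,35]
    - [15,30,0,0,0,0,35]
    - [15,30,0,0,0,0,35]

```text
clock: 17.67
ee_pos: [0.5058, 0.1746, 0.1388]
tool_rot: [0.495, 3.102, 0.0]
force: [0.7, 1.0, -0.8]
finger_gap: 0.0429
gripper_force: 41.3
```

>>> play_rows:
  plan:
    - [15,30,0,0,0,0,35]
    - [13,28,0,0,0,0,35]
    - [9,20,0,0,0,0,35]
    - [5,12,0,0,0,0,35]
    - [0,0,0,0,0,0,35]

```text
clock: 18.08
ee_pos: [0.494, 0.2735, 0.1384]
tool_rot: [0.492, 3.103, 0.001]
force: [0.3, -0.2, -1.4]
finger_gap: 0.043
gripper_force: 41.3
```

```bash
python3 - <<'E'
from q import *
f=grab_frame('wrist');save('pics/w3.png',f['img'])
P=pts(f);z=P[...,2]
g=masks(f["img"])["green"]&(abs(z-.034)<.006);print("pad",*cen(f,g,.034))
t=(abs(z-.030)<.0025)&(abs(P[...,0]-.495)<.09)&(abs(P[...,1]-.2725)<.09);print(cv2.minAreaRect(P[t][:,:2].astype(np.float32)))
go((.4945,.2727,.13),(.4945,.2727,.042))
E
```

```text
pad [0.4901 0.2759] [0.4939 0.2747] 3414
((0.4999461770057678, 0.2746536433696747), (0.12210525572299957, 0.11217460036277771), 8.204885482788086)
at [0.4943 0.272  0.1383] x [-0.951  0.31   0.   ] y [ 0.31   0.951 -0.   ] z [-0. -0. -1.] gap 0.0429 t 18.13
[0.4945 0.2727 0.13  ] -> [0.1 0.8 8.3]
[0.4945 0.2727 0.042 ] -> [-0.  0. 88.]
```

View pics/w3.png

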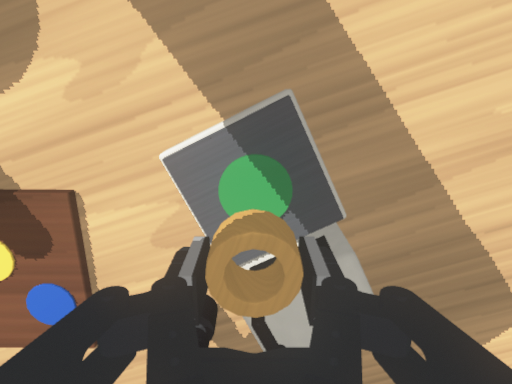

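The wrist view shows the ring held level at (255,265) and the pad at (256,187) beyond it. The pad centre agrees within 2 mm, so I'll lower.

>>> play_rows:
  plan:
    - [0,1,12,0,0,0,35]
    - [0,0,25,0,0,0,35]
    - [0,0,25,0,0,0,35]
    - [0,0,16,0,0,0,35]
    - [0,0,8,0,0,0,35]
    - [0,0,4,0,0,0,35]
    - [0,0,2,0,0,0,35]
    - [0,0,1,0,0,0,35]
    - [0,0,0,0,0,0,35]

```text
clock: 18.88
ee_pos: [0.4954, 0.2723, 0.046]
tool_rot: [0.496, 3.101, 0.001]
force: [0.2, -1.0, -1.0]
finger_gap: 0.043
gripper_force: 41.3
```

>>> play_rows:
  plan:
    - [0,0,1.5,0,0,0,35]
    - [0,0,1,0,0,0,35]
    - [0,0,1,0,0,0,35]
    - [0,0,0.5,0,0,0,35]
    - [0,0,0.5,0,0,0,35]
    - [0,0,0,0,0,0,35]

```text
clock: 19.38
ee_pos: [0.4951, 0.2724, 0.0417]
tool_rot: [0.495, 3.102, 0.0]
force: [-5.0, -1.7, 9.6]
finger_gap: 0.0426
gripper_force: 42.2
```

Contact made. I'll release and rise.

>>> play_rows:
  plan:
    - [0,0,0,0,0,0,46]
    - [0,0,0,0,0,0,52]
    - [0,0,0,0,0,0,60]
    - [0,0,0,0,0,0,60]
    - [0,0,-10,0,0,0,60]
    - [0,0,-25,0,0,0,60]
    - [0,0,-38,0,0,0,60]
    - [0,0,-38,0,0,0,60]
    - [0,0,-38,0,0,0,60]
    - [0,0,0,0,0,0,60]

```text
clock: 20.22
ee_pos: [0.4971, 0.2734, 0.1984]
tool_rot: [0.494, 3.093, 0.01]
force: [0.3, 0.2, 0.8]
finger_gap: 0.06
gripper_force: 0.0
```

```bash
python3 - <<'E'
from q import *
f=grab_frame('wrist');save('pics/w4.png',f['img'])
P=pts(f);z=P[...,2];d=np.hypot(P[...,0]-.495,P[...,1]-.2725)
print("ring",*cen(f,(abs(z-.062)<.004)&(d<.035),.062),"z",np.median(z[(d<.02)&(d>.015)]))
g=masks(f["img"])["green"]&(abs(z-.034)<.005);print("pad",*cen(f,g,.034))
# red first: tray pose (TCP at release)
go((.5804,-.2599,.18),(.5804,-.2599,.0738),(.5804,-.2599,.15),(.5177,-.049,.15),(.5177,-.049,.085))
E
```

```text
ring [0.4943 0.2725] [0.4944 0.2724] 1161 z 0.2744399520586418
pad [0.4749 0.2615] [0.4796 0.2604] 246
at [0.4962 0.273  0.1946] x [-0.95   0.311 -0.006] y [0.311 0.95  0.005] z [ 0.007  0.003 -1.   ] gap 0.06 t 20.27
[ 0.5804 -0.2599  0.18  ] -> [-245.9 -480.2   13.4]
[ 0.5804 -0.2599  0.0738] -> [  0.6  -0.6 106.2]
[ 0.5804 -0.2599  0.15  ] -> [ -0.4   0.4 -76.2]
[ 0.5177 -0.049   0.15  ] -> [125.3 180.9   0.3]
[ 0.5177 -0.049   0.085 ] -> [ 0.4 -0.3 65. ]
```

>>> play_rows:
  plan:
    - [-6,-15,0,0,0,0,55]
    - [-12,-33,0,0,0,0,55]
    - [-12,-33,0,0,0,0,55]
    - [-12,-33,0,0,0,0,55]
    - [-12,-33,0,0,0,0,55]
    - [-12,-33,0,0,0,0,55]
    - [-12,-33,0,0,0,0,55]
    - [-12,-33,0,0,0,0,55]
    - [-12,-33,0,0,0,0,55]
    - [-12,-33,0,0,0,0,55]

```text
clock: 21.1
ee_pos: [0.5055, -0.0613, 0.1894]
tool_rot: [-0.495, -3.101, -0.0]
force: [-0.3, 0.3, 0.8]
finger_gap: 0.0547
gripper_force: 0.0
```

>>> play_rows:
  plan:
    - [-12,-33,0,0,0,0,55]
    - [-12,-33,0,0,0,0,55]
    - [-12,-33,0,0,0,0,55]
    - [-12,-33,0,0,0,0,55]
    - [-12,-30,0,0,0,0,55]
    - [-6,-15,0,0,0,0,55]
    - [-2,-7,0,0,0,0,55]
    - [0,0,0,0,0,0,55]

```text
clock: 21.77
ee_pos: [0.513, -0.2562, 0.1892]
tool_rot: [-0.497, -3.101, -0.001]
force: [0.8, 0.4, 0.6]
finger_gap: 0.0549
gripper_force: 0.0
```

```bash
python3 - <<'E'
from h import *
go((.5155,-.256,.18),(.5155,-.256,.076))
E
```

```text
at [ 0.513  -0.2562  0.1892] x [-0.95   0.313  0.001] y [0.313 0.95  0.   ] z [-0.001  0.001 -1.   ] gap 0.0549 t 21.77
[ 0.5155 -0.256   0.18  ] -> [-2.3  0.9  9.2]
[ 0.5155 -0.256   0.076 ] -> [-1.00e-01 -0.00e+00  1.04e+02]
```

>>> play_rows:
  plan:
    - [-2,1,12,0,0,0,55]
    - [0,0,28,0,0,0,55]
    - [0,0,34,0,0,0,55]
    - [0,0,25,0,0,0,55]
    - [0,0,12,0,0,0,55]
    - [0,0,2,0,0,0,55]
    - [0,0,0,0,0,0,25]
    - [0,0,0,0,0,0,20]
    - [0,0,0,0,0,0,20]
    - [0,0,0,0,0,0,20]

```text
clock: 22.6
ee_pos: [0.5164, -0.2556, 0.0784]
tool_rot: [0.495, 3.1, -0.001]
force: [0.5, 0.9, 6.7]
finger_gap: 0.0293
gripper_force: 40.2
```

```bash
python3 - <<'E'
from h import *
go((.516,-.256,.15),(.549,.0452,.15))
E
```

```text
at [ 0.5164 -0.2556  0.0784] x [-0.95   0.311 -0.003] y [ 0.311  0.95  -0.   ] z [ 0.003 -0.001 -1.   ] gap 0.0293 t 22.6
[ 0.516 -0.256  0.15 ] -> [  0.1  -0.6 -71.6]
[0.549  0.0452 0.15  ] -> [ 62.5 296.5  -0.3]
```

>>> play_rows:
  plan:
    - [0,0,-10,0,0,0,20]
    - [0,0,-30,0,0,0,20]
    - [0,0,-32,0,0,0,20]
    - [3,14,0,0,0,0,20]
    - [6,28,0,0,0,0,20]
    - [7,33,0,0,0,0,20]
    - [7,33,0,0,0,0,20]
    - [7,33,0,0,0,0,20]
    - [7,33,0,0,0,0,20]
    - [7,33,0,0,0,0,20]

```text
clock: 23.43
ee_pos: [0.538, -0.0432, 0.1493]
tool_rot: [0.496, 3.102, -0.0]
force: [0.6, 0.5, -1.8]
finger_gap: 0.0293
gripper_force: 40.2
```

>>> play_rows:
  plan:
    - [7,33,0,0,0,0,20]
    - [6,28,0,0,0,0,20]
    - [4,18,0,0,0,0,20]
    - [2,10,0,0,0,0,20]
    - [0,0,0,0,0,0,20]
    - [0,0,0,0,0,0,20]

```text
clock: 23.93
ee_pos: [0.5479, 0.0453, 0.1489]
tool_rot: [0.495, 3.102, -0.0]
force: [0.1, -0.5, -2.9]
finger_gap: 0.0293
gripper_force: 40.2
```

```bash
python3 - <<'E'
from h import *
go((.549,.0452,.15),(.549,.0452,.0884))
E
```

```text
at [0.5479 0.0453 0.1489] x [-0.95   0.311 -0.   ] y [ 0.311  0.95  -0.   ] z [-0. -0. -1.] gap 0.0293 t 23.93
[0.549  0.0452 0.15  ] -> [-1.1  0.2 -1.1]
[0.549  0.0452 0.0884] -> [ 0.   0.  61.6]
```

>>> play_rows:
  plan:
    - [-1,0,12,0,0,0,20]
    - [0,0,20,0,0,0,20]
    - [0,0,13,0,0,0,20]
    - [0,0,7,0,0,0,20]
    - [0,0,4,0,0,0,20]
    - [0,0,2,0,0,0,20]
    - [0,0,1,0,0,0,20]
    - [0,0,1,0,0,0,20]
    - [0,0,0,0,0,0,20]

```text
clock: 24.68
ee_pos: [0.5492, 0.0452, 0.0892]
tool_rot: [0.496, 3.101, 0.0]
force: [0.3, 0.6, -2.2]
finger_gap: 0.0292
gripper_force: 40.3
```

>>> play_rows:
  plan:
    - [0,0,0.7,0,0,0,20]
    - [0,0,0.7,0,0,0,20]
    - [0,0,0,0,0,0,20]

```text
clock: 24.93
ee_pos: [0.5494, 0.0452, 0.0885]
tool_rot: [0.495, 3.101, 0.0]
force: [-3.7, -0.1, 7.3]
finger_gap: 0.029
gripper_force: 41.2
```

Contact. I'll release and rise; yellow is next, at (.4505,-.252).

>>> play_rows:
  plan:
    - [0,0,0,0,0,0,32]
    - [0,0,0,0,0,0,40]
    - [0,0,0,0,0,0,55]
    - [0,0,0,0,0,0,55]
    - [0,0,-10,0,0,0,55]
    - [0,0,-25,0,0,0,55]
    - [0,0,-35,0,0,0,55]
    - [0,0,-30,0,0,0,55]
    - [0,0,0,0,0,0,55]

```text
clock: 25.68
ee_pos: [0.551, 0.0453, 0.1943]
tool_rot: [0.494, 3.093, 0.003]
force: [0.9, 0.9, 0.5]
finger_gap: 0.055
gripper_force: 0.0
```

```bash
python3 - <<'E'
from h import *
go((.4505,-.252,.185),(.4505,-.252,.078),(.4505,-.252,.15),(.486,.0138,.15))
E
```

```text
at [0.551  0.0453 0.1943] x [-0.95   0.311 -0.009] y [0.311 0.95  0.003] z [ 0.009  0.    -1.   ] gap 0.055 t 25.68
[ 0.4505 -0.252   0.185 ] -> [   3.  -313.8    8.3]
[ 0.4505 -0.252   0.078 ] -> [  1.   -0.3 107. ]
[ 0.4505 -0.252   0.15  ] -> [ -0.6   0.2 -72. ]
[0.486  0.0138 0.15  ] -> [ 49.  263.6   0.4]
```

>>> play_rows:
  plan:
    - [2,-16,0,0,0,0,55]
    - [0,-34,0,0,0,0,55]
    - [0,-36,0,0,0,0,55]
    - [0,-36,0,0,0,0,55]
    - [0,-36,0,0,0,0,55]
    - [0,-36,0,0,0,0,55]
    - [0,-36,0,0,0,0,55]
    - [0,-36,0,0,0,0,55]
    - [0,-26,0,0,0,0,55]
    - [0,-15,0,0,0,0,55]

```text
clock: 26.52
ee_pos: [0.4503, -0.2484, 0.188]
tool_rot: [0.499, 3.101, -0.001]
force: [0.1, -0.4, 0.5]
finger_gap: 0.0552
gripper_force: 0.0
```

>>> play_rows:
  plan:
    - [0,-6,0,0,0,0,55]
    - [0,0,0,0,0,0,55]

```text
clock: 26.68
ee_pos: [0.4492, -0.2523, 0.1877]
tool_rot: [0.498, 3.102, -0.0]
force: [-0.1, 0.1, 0.3]
finger_gap: 0.0547
gripper_force: 0.0
```

```bash
python3 - <<'E'
from h import *
go((.4505,-.252,.185),(.4505,-.252,.078))
E
```

```text
at [ 0.4492 -0.2523  0.1877] x [-0.95   0.313 -0.   ] y [ 0.313  0.95  -0.   ] z [ 0. -0. -1.] gap 0.0547 t 26.68
[ 0.4505 -0.252   0.185 ] -> [-1.1  0.7  2.7]
[ 0.4505 -0.252   0.078 ] -> [  0.   0. 107.]
```

>>> play_rows:
  plan:
    - [-1,0,12,0,0,0,55]
    - [0,0,28,0,0,0,55]
    - [0,0,34,0,0,0,55]
    - [0,0,24,0,0,0,55]
    - [0,0,11,0,0,0,55]
    - [0,0,2,0,0,0,55]
    - [0,0,0,0,0,0,25]
    - [0,0,0,0,0,0,20]
    - [0,0,0,0,0,0,20]
    - [0,0,0,0,0,0,20]

```text
clock: 27.52
ee_pos: [0.4513, -0.2521, 0.078]
tool_rot: [0.495, 3.1, -0.001]
force: [0.9, 4.0, 7.9]
finger_gap: 0.0291
gripper_force: 39.7
```

```bash
python3 - <<'E'
from h import *
go((.4505,-.252,.15),(.486,.0138,.15))
E
```

```text
at [ 0.4513 -0.2521  0.078 ] x [-0.95   0.312 -0.003] y [ 0.312  0.95  -0.   ] z [ 0.003 -0.001 -1.   ] gap 0.0291 t 27.52
[ 0.4505 -0.252   0.15  ] -> [  0.6  -0.2 -72. ]
[0.486  0.0138 0.15  ] -> [ 4.910e+01  2.636e+02 -2.000e-01]
```

>>> play_rows:
  plan:
    - [0,0,-10,0,0,0,20]
    - [0,0,-30,0,0,0,20]
    - [0,0,-32,0,0,0,20]
    - [3,14,0,0,0,0,20]
    - [5,28,0,0,0,0,20]
    - [6,32,0,0,0,0,20]
    - [6,32,0,0,0,0,20]
    - [6,32,0,0,0,0,20]
    - [6,32,0,0,0,0,20]
    - [6,32,0,0,0,0,20]

```text
clock: 28.35
ee_pos: [0.4772, -0.0467, 0.1494]
tool_rot: [0.496, 3.101, -0.0]
force: [0.7, 0.5, -2.2]
finger_gap: 0.0292
gripper_force: 40.1
```

>>> play_rows:
  plan:
    - [5,28,0,0,0,0,20]
    - [4,20,0,0,0,0,20]
    - [2,12,0,0,0,0,20]
    - [0,2,0,0,0,0,20]
    - [0,0,0,0,0,0,20]

```text
clock: 28.77
ee_pos: [0.4862, 0.0145, 0.149]
tool_rot: [0.494, 3.102, -0.0]
force: [0.4, -0.6, -3.4]
finger_gap: 0.029
gripper_force: 40.4
```

```bash
python3 - <<'E'
from h import *
go((.486,.0138,.15),(.486,.0138,.088))
E
```

```text
at [0.4862 0.0145 0.149 ] x [-0.951  0.31  -0.001] y [ 0.31   0.951 -0.   ] z [ 0.001 -0.    -1.   ] gap 0.029 t 28.77
[0.486  0.0138 0.15  ] -> [-0.  -0.7 -1. ]
[0.486  0.0138 0.088 ] -> [ 0.  0. 62.]
```

>>> play_rows:
  plan:
    - [0,0,12,0,0,0,20]
    - [0,0,20,0,0,0,20]
    - [0,0,13,0,0,0,20]
    - [0,0,7,0,0,0,20]
    - [0,0,4,0,0,0,20]
    - [0,0,2,0,0,0,20]
    - [0,0,1,0,0,0,20]
    - [0,0,1,0,0,0,20]
    - [0,0,0,0,0,0,20]

```text
clock: 29.52
ee_pos: [0.4863, 0.0142, 0.0888]
tool_rot: [0.496, 3.102, 0.0]
force: [-0.5, -0.4, -3.0]
finger_gap: 0.0291
gripper_force: 40.3
```

>>> play_rows:
  plan:
    - [0,0,0.7,0,0,0,20]
    - [0,0,0.5,0,0,0,20]
    - [0,0,0,0,0,0,20]

```text
clock: 29.77
ee_pos: [0.4866, 0.0143, 0.088]
tool_rot: [0.495, 3.101, 0.0]
force: [-1.7, 0.3, 6.1]
finger_gap: 0.0285
gripper_force: 41.1
```

Contact. I'll release and rise, with red next at (.580,-.2595).

>>> play_rows:
  plan:
    - [0,0,0,0,0,0,32]
    - [0,0,0,0,0,0,40]
    - [0,0,0,0,0,0,55]
    - [0,0,0,0,0,0,55]
    - [0,0,-10,0,0,0,55]
    - [0,0,-25,0,0,0,55]
    - [0,0,-35,0,0,0,55]
    - [0,0,-30,0,0,0,55]
    - [0,0,0,0,0,0,55]

```text
clock: 30.52
ee_pos: [0.4882, 0.0142, 0.1936]
tool_rot: [0.494, 3.093, 0.002]
force: [0.4, 0.4, 1.3]
finger_gap: 0.0549
gripper_force: 0.0
```

```bash
python3 - <<'E'
from h import *
go((.58,-.2595,.185),(.58,-.2595,.078),(.58,-.2595,.15),(.5177,-.049,.15))
E
```

```text
at [0.4882 0.0142 0.1936] x [-0.95   0.311 -0.009] y [0.311 0.95  0.002] z [ 0.009 -0.    -1.   ] gap 0.0549 t 30.52
[ 0.58   -0.2595  0.185 ] -> [-172.4 -231.5    9.5]
[ 0.58   -0.2595  0.078 ] -> [  0.9  -0.3 107. ]
[ 0.58   -0.2595  0.15  ] -> [ -0.6   0.2 -72. ]
[ 0.5177 -0.049   0.15  ] -> [124.8 180.6  -0.6]
```

>>> play_rows:
  plan:
    - [-10,-13,0,0,0,0,55]
    - [-20,-27,0,0,0,0,55]
    - [-21,-28,0,0,0,0,55]
    - [-21,-28,0,0,0,0,55]
    - [-21,-28,0,0,0,0,55]
    - [-21,-28,0,0,0,0,55]
    - [-21,-28,0,0,0,0,55]
    - [-20,-26,0,0,0,0,55]
    - [-12,-17,0,0,0,0,55]
    - [-6,-8,0,0,0,0,55]

```text
clock: 31.35
ee_pos: [0.5786, -0.2616, 0.187]
tool_rot: [-0.499, -3.102, 0.0]
force: [-0.6, 1.2, 0.3]
finger_gap: 0.0548
gripper_force: 0.0
```

```bash
python3 - <<'E'
from h import *
go((.58,-.2595,.185),(.58,-.2595,.078))
E
```

```text
at [ 0.5786 -0.2616  0.187 ] x [-0.95   0.313  0.   ] y [ 0.313  0.95  -0.   ] z [-0. -0. -1.] gap 0.0548 t 31.35
[ 0.58   -0.2595  0.185 ] -> [-0.7  2.5  2. ]
[ 0.58   -0.2595  0.078 ] -> [ -0.   0. 107.]
```

>>> play_rows:
  plan:
    - [0,1,12,0,0,0,55]
    - [0,0,28,0,0,0,55]
    - [0,0,34,0,0,0,55]
    - [0,0,24,0,0,0,55]
    - [0,0,10,0,0,0,55]
    - [0,0,2,0,0,0,55]
    - [0,0,0,0,0,0,25]
    - [0,0,0,0,0,0,20]
    - [0,0,0,0,0,0,20]
    - [0,0,0,0,0,0,20]

```text
clock: 32.18
ee_pos: [0.5796, -0.2583, 0.079]
tool_rot: [0.495, 3.1, -0.001]
force: [0.3, 1.1, 6.3]
finger_gap: 0.029
gripper_force: 40.8
```

```bash
python3 - <<'E'
from h import *
go((.58,-.2595,.15),(.5177,-.049,.15))
E
```

```text
at [ 0.5796 -0.2583  0.079 ] x [-0.95   0.311 -0.003] y [ 0.311  0.95  -0.   ] z [ 0.003 -0.001 -1.   ] gap 0.029 t 32.18
[ 0.58   -0.2595  0.15  ] -> [ -0.9  -1.  -71. ]
[ 0.5177 -0.049   0.15  ] -> [124.8 180.6  -0.4]
```

>>> play_rows:
  plan:
    - [0,0,-10,0,0,0,20]
    - [0,0,-30,0,0,0,20]
    - [0,0,-32,0,0,0,20]
    - [9,13,0,0,0,0,20]
    - [18,26,0,0,0,0,20]
    - [20,29,0,0,0,0,20]
    - [20,29,0,0,0,0,20]
    - [20,29,0,0,0,0,20]
    - [18,26,0,0,0,0,20]
    - [11,17,0,0,0,0,20]

```text
clock: 33.02
ee_pos: [0.5202, -0.0591, 0.15]
tool_rot: [0.494, 3.102, 0.0]
force: [0.4, -0.0, -2.7]
finger_gap: 0.0293
gripper_force: 40.5
```

>>> play_rows:
  plan:
    - [7,9,0,0,0,0,20]
    - [1,2,0,0,0,0,20]
    - [0,0,0,0,0,0,20]
    - [0,0,0,0,0,0,20]

```text
clock: 33.35
ee_pos: [0.5175, -0.0495, 0.1494]
tool_rot: [0.496, 3.102, -0.0]
force: [1.0, 0.0, -1.7]
finger_gap: 0.0289
gripper_force: 40.5
```

```bash
python3 - <<'E'
from h import *
go((.5177,-.049,.15),(.5177,-.049,.089))
E
```

```text
at [ 0.5175 -0.0495  0.1494] x [-0.95   0.312 -0.   ] y [ 0.312  0.95  -0.   ] z [ 0. -0. -1.] gap 0.0289 t 33.35
[ 0.5177 -0.049   0.15  ] -> [-0.   0.5 -0.6]
[ 0.5177 -0.049   0.089 ] -> [ 0.  0. 61.]
```

>>> play_rows:
  plan:
    - [0,0,12,0,0,0,20]
    - [0,0,20,0,0,0,20]
    - [0,0,13,0,0,0,20]
    - [0,0,7,0,0,0,20]
    - [0,0,4,0,0,0,20]
    - [0,0,2,0,0,0,20]
    - [0,0,1,0,0,0,20]
    - [0,0,0.5,0,0,0,20]
    - [0,0,0,0,0,0,20]

```text
clock: 34.1
ee_pos: [0.5174, -0.0486, 0.0902]
tool_rot: [0.495, 3.101, -0.0]
force: [0.6, 0.2, -3.2]
finger_gap: 0.0291
gripper_force: 40.5
```

>>> play_rows:
  plan:
    - [0,0,0.6,0,0,0,20]
    - [0,0,0.6,0,0,0,20]
    - [0,0,0,0,0,0,20]

```text
clock: 34.35
ee_pos: [0.5174, -0.0486, 0.089]
tool_rot: [0.495, 3.101, -0.0]
force: [-1.0, -0.0, 2.1]
finger_gap: 0.0293
gripper_force: 40.9
```

Contact. I'll release, rise, move back out of the way and check.

>>> play_rows:
  plan:
    - [0,0,0,0,0,0,32]
    - [0,0,0,0,0,0,40]
    - [0,0,0,0,0,0,55]
    - [0,0,0,0,0,0,55]
    - [0,0,-10,0,0,0,55]
    - [0,0,-25,0,0,0,55]
    - [0,0,-35,0,0,0,55]
    - [0,0,-35,0,0,0,55]
    - [0,0,-20,0,0,0,55]
    - [0,0,0,0,0,0,55]

```text
clock: 35.18
ee_pos: [0.5186, -0.0487, 0.219]
tool_rot: [0.494, 3.094, -0.0]
force: [1.1, 1.0, 0.6]
finger_gap: 0.0552
gripper_force: 0.0
```

>>> play_rows:
  plan:
    - [0,-15,0,0,0,0,55]
    - [0,-30,0,0,0,0,55]
    - [0,-35,0,0,0,0,55]
    - [0,-35,0,0,0,0,55]
    - [0,-35,0,0,0,0,55]
    - [0,-30,0,0,0,0,55]
    - [0,-15,0,0,0,0,55]
    - [0,0,0,0,0,0,55]
    - [0,0,0,0,0,0,55]

```text
clock: 35.93
ee_pos: [0.4561, -0.2341, 0.2135]
tool_rot: [-0.498, -3.102, -0.0]
force: [-0.7, 0.7, -0.5]
finger_gap: 0.0551
gripper_force: 0.0
```

```bash
python3 - <<'E'
from q import *
f=grab_frame('top');save('pics/top2.png',f['img'][100:330,60:340].repeat(2,0).repeat(2,1))
gauges(f,.127)
P=pts(f);z=P[...,2];d=np.hypot(P[...,0]-.495,P[...,1]-.2725);print("ring",*cen(f,(abs(z-.062)<.005)&(d<.04),.062))
m=(z>.02)&(z<.05)&(abs(P[...,0]-.7)<.06)&(abs(P[...,1])<.06);print(cv2.minAreaRect(P[m][:,:2].astype(np.float32)))
E
```

```text
red [ 0.5173 -0.0504] [ 0.5173 -0.0503] 228 z 0.1265
blue [0.5488 0.0438] [0.5487 0.0443] 222 z 0.1264
yellow [0.4995 0.015 ] [0.4995 0.015 ] 2 z 0.1263
ring [0.4946 0.271 ] [0.4939 0.2704] 285
((0.6995670795440674, 0.001638747751712799), (0.060824647545814514, 0.07016460597515106), 4.346980094909668)
```

View pics/top2.png

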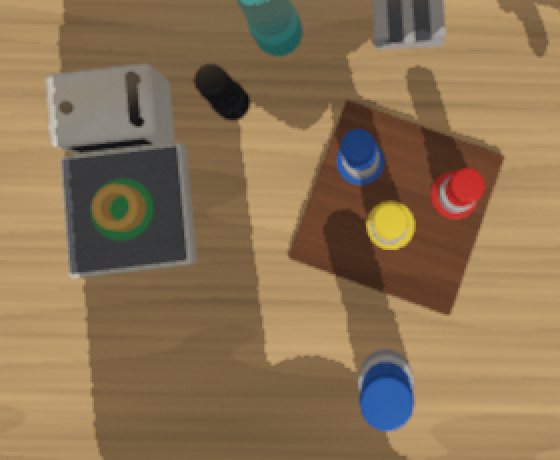

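The view shows blue (360,150), red (465,188) and yellow (391,225) upright on their own seats. The ring lies flat on the pad at (120,208), with its left offset due to parallax, and the V-block has not moved. Handing in.

```bash
python3 -c "
from h import *
print(workorder.hand_in())"
```

```text
the job is handed in; nothing more can be done
None
```

I handed the job in at about 36 s of robot time: the last top view put the ring and the red and blue gauges within about 2 mm of centre and showed yellow upright on its own seat (set there by arm position, not re-measured), with the V-block unmoved, but hand-in gave no verdict.

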